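# Unlock the empty tie reel and take it off its spindle

## Task

Take the empty reel off its upright spindle: slide it up against the sprung cross bar, keep it lightly raised while turning it counter-clockwise (seen from above) until its slot lets the bar through, and slide it off the open top without forcing it against the spindle. Then stand the reel upright, head up, in the large empty green drip tray at the front left of the table, let go, and leave the black pot, the jar and the secateurs where they are.

Things in the scene. Friction and masses are not known exactly. Their poses are not given: they have to be found in the camera images.
- reel: Empty reel of pale wood, 60 mm high, about 160 g, standing on the spindle's foot, post through it. Origin: centre of its underside; z up along its axis. Round lower flange: diameter 84 mm, 6 mm thick, 40 mm hole. Round hollow hub: outer diameter 48 mm, from 6 to 46 mm up. Oblong head: from 46 to 60 mm up. A half turn about z makes no difference.
- reel_head (a point): Centre of the reel's head, axes as the reel's. The head is 70 mm along x, 56 mm along y, 14 mm thick; grip its two flat sides, 56 mm apart (facing +y and -y), from above. A keyhole goes right through it: a bore 21 mm across on the axis, with a slot along x 40 mm long in all and 12 mm wide.
- stand: Fixed steel spindle stand. Origin: centre of the underside of its round foot (diameter 120 mm, 10 mm thick); z up along the upright post (diameter 16 mm). A boss on the foot, diameter 34 mm and 6 mm high, sits loosely in the reel's lower hole. The reel starts 10 mm above the origin. More than 20 N between reel and stand counts as forcing.
- bar_mid (a point): Centre of the cross bar through the post (6 mm thick, 34 mm long, 113 mm above the stand's origin); axes are the stand's, NOT the bar's: its direction is not measured. It starts 0.45 to 1.1 rad counter-clockwise (from above) of the reel's slot and does not turn with the reel. The reel rises freely 40 mm, then its head meets the bar.
- post_top (a point): Open top of the post, 126 mm above the stand's origin. Top and bar are sprung: the bar starts to lift at 3 N, gives 8 mm at 1.5 N per mm, then meets a hard stop (15 N). When slot and bar agree to about 0.15 rad the lifted bar snaps down into the slot and the upward resistance vanishes; then the reel slides off.
- drip_tray: Large shallow dark green tray, loose, about 400 g, 300 mm (its x) by 280 mm (its y), 52 mm high. Origin: centre of its underside, z up. Its flat inner floor, 264 by 244 mm, is 2 mm above the origin.
- jar_1: Glass jar with a round black lid, 63 mm across, 90 mm high, a bystander. Origin: centre of its underside.
- pot_p1: Small black plant pot, 58 mm across, 56 mm high, a bystander. Origin: centre of its underside.
- secateurs: Secateurs with red handles lying flat, 195 by 85 by 20 mm, a bystander. Origin: centre of its underside.
There are look-alikes about, which are no part of the job. What is meant by the reel is not yellow, and is the smaller of those in its own colour.

How it is judged:
On the way:
1. the reel's head has passed the cross bar while still round the post: reel raised more than 75 mm above the stand's origin, within 15 mm of the post's axis (z of reel in the frame of stand above 0.075 m and horizontal distance between reel and stand below 0.015 m), for 0.05 s.
At the end, for the whole second after the job is handed in: The reel stands upright (head up, within 0.1 rad) and at rest on the inner floor of the drip tray, its underside within 8 mm of the tray's origin height and its axis inside the tray's floor area (within 100 mm along x and 90 mm along y of the tray's centre); the tray lies flat (x of reel in the frame of drip_tray between -0.1 and 0.1 m and y of reel in the frame of drip_tray between -0.09 and 0.09 m and z of reel in the frame of drip_tray between -0.003 and 0.008 m and angle between reel's own z axis and vertical below 0.1 rad and angle between drip_tray's own z axis and vertical below 0.05 rad and linear speed of reel below 0.02 m/s); the robot touches nothing.
It fails at once if the reel is forced against the spindle stand (more than 20 N between them) (contact force between reel and stand above 20 N).
It fails at once if the pot, the jar or the secateurs is moved by more than 30 mm (distance of any of jar_1, pot_p1, secateurs from where it was at the start of the episode above 0.03 m).
It also fails if it takes over 53 s, if anything falls off the work surface, if the arm or the gripper's body presses on something with over 40 N, if the wrist force passes 120 N, or if a joint passes its speed limit or range.

## Robot

A 7-joint arm with a two-finger parallel gripper is mounted at the origin on a cart in front of the work surface, level with it; the furniture and walls round the work are solid. World frame = base frame: x ahead of the robot, y to its left, z up, the work surface at z = 0. Lengths are in m, angles in rad, forces in N, time in s.
With the tool pointing down it reaches from about 0.425 to 1.025 m from the base axis. Payload 3.6 kg.
Tool frame: the origin (TCP) lies at the very end of the fingers, on their centre line; the grasp point (between the pads) lies env.grip_point_offset behind it (env.grip_point_offset is the distance from the TCP to the grasp point, in m); z points along the fingers, y is the direction in which the jaws open and shut (so a half turn about z gives the same grasp; the last joint's range is limited). The gripper opens to 85 mm and grips with 20 to 120 N. Pads are 22 mm wide; open, the fingers measure 114 mm over their backs; the gripper's body (76 mm by 85 mm) begins 54 mm behind the grasp point. The pads swing forward as they close: fully open they stand 13 mm farther back than shut.
Start: joints at [-1.361, 0.591, 0.048, 1.609, -0.033, 0.943, -0.034], TCP at [0.217, 0.692, 0.231] pointing down, gripper open.
Joint ranges: [-2.69, 2.69], [-0.47, 2.24], [-1.27, 1.36], [0.19, 2.51], [-1.53, 4.68], [0.08, 2.07], [-3.09, 3.09]. Speed limits (rad/s): [2.57, 2.57, 3.14, 3.14, 3.14, 3.14, 3.14].

## Interface

Orientations are given as a unit quaternion [w, x, y, z].
In Python, from bench import env gives the robot as it stands.
- The arm moves only by the tool apply_moves, never from a script. Its argument "rows" is a list of rows, each a list of 3 entries, a list of its own where there are three numbers: the shift along the tool's x, y, z in mm, then the turn, a rotation vector about the tool's x, y, z in units of 8 degrees (1.0 is 8 degrees), then the opening, from -1 (shut) to 1 (fully open). In form: [[[x, y, z], [wx, wy, wz], hand], ...]. A call has 1 to 8 rows; each row is the pose to reach, as a shift and turn from the pose commanded when the call began, along the tool's axes at that moment; what a row does not reach only later rows make up. A row lasts 1/10 s, in which the tool goes at most 50 mm and 8.59 degrees, less where a joint would pass 70% of its speed; a pose out of reach is approached as far as the arm can. A call with a gripper value outside its range is refused whole. The fingers move at their own pace and stop on an object; the grip force is fixed at half the most. Time passes only in rows, so rows that repeat a pose let the fingers close. It gives the time, the measured TCP pose, the force and the opening at its end, in the units of the state.
- env.observe(): the state, without advancing time (a new reading comes with each control period).
- env.read_camera(name): name is "scene" or "side" or "wrist"; returns (picture, depth): 480x640x3 uint8, red, green, blue; 480x640 float32, m along the optical axis (not along the pixel's ray), 0 where there is no reading.
- env.calibration(name): a dict with "mtx" (3x3 intrinsics, pixels), "dist" ([k1, k2, p1, p2, k3] as OpenCV has them; the pictures are not rectified), "camera_from_world" (4x4, takes a point from world to camera coordinates). Camera axes: x right, y down, z forward; pixel columns grow to the right and rows downward; lengths in m; the calibration is good to about 2 mm. A picture is of the moment at which its call begins: read the wrist's pose just before it. calibration takes no time and is no camera call; for the wrist camera it gives the pose at the moment of the call.
- env.close_job(): hands the job in, once; it reports no verdict.
Trained networks look in the newest picture that a camera, given by its name, has taken for a name from the list of things; names that differ only in an ending like _2 or _b are one class to them, and where a whole thing is asked for, a point or a joint stands for the part that bears it (a point fixed in the world has none). Each returns a list of dicts, best first, with "confidence" (0 to 1); they miss things now and then, are a little off and sometimes report something else, mostly with a low value. They report only what shows in the picture. A call takes as long as a camera call. They do not tell look-alikes from the thing itself.
- env.recognise(camera, label): "centre" ([column, row] in pixels, amid what is visible of it).
- env.masks_of(camera, label): "pixels" (480x640 bool, what is visible of it) and "centre" ([column, row] in pixels, amid what is visible of it).
The state is a dict: "clock": time; "qpos": joint angles; "qd": joint speeds; "joint_torque": joint torques, N m; "tcp_pos": TCP position; "eef_rot": TCP orientation; "ft_force": force on the tool from outside, world axes, zero at the start; "ft_torque": the same for the moment, N m; "opening": finger opening in m.
Only numpy, scipy, OpenCV 4.12 (cv2) and the standard library are available. Lean on these libraries where they do the work, as an engineer would, in place of code of your own. Each camera call takes 0.05 s, during which the arm holds its last target. There are 200 camera calls.

## Working session

There is one attempt and no reset: what is moved stays moved. The work goes in short steps, Python scripts to look and compute and a tool call to move; the robot and the scene stay as the last step left them, time stands still between calls to the robot, and variables do not carry over. Pictures are saved under pics/ and viewed, about 8 in all and at most 12, crops included, and the job is handed in when it is done.

Besides the shell and the picture viewer there is one more tool, called after "Emit:" by a JSON object that holds its "api" and its "payload". apply_moves: Moves the arm, as the interface text tells. Its arguments: {"type":"object","properties":{"rows":{"type":"array"}},"required":["rows"]}

```bash
ls; mkdir -p pics; cat > h.py <<'E'
import numpy as np,cv2
from bench import env
def world(cam,uv,d,cal=None):
    c=cal or env.calibration(cam); K=np.array(c["mtx"]);D=np.array(c["dist"]);T=np.linalg.inv(np.array(c["camera_from_world"]))
    uv=np.asarray(uv,float).reshape(-1,1,2); n=cv2.undistortPoints(uv,K,D).reshape(-1,2); d=np.asarray(d,float).reshape(-1,1)
    p=np.hstack([n*d,d]); return p@T[:3,:3].T+T[:3,3]
def cloud(cam,mask,depth,cal=None):
    v,u=np.nonzero(mask&(depth>0)); return world(cam,np.c_[u,v],depth[v,u],cal)
def save(n,im): cv2.imwrite("pics/"+n,im[:,:,::-1])
E
python3 - <<'E'
from h import *
np.set_printoptions(precision=3,suppress=True)
print(env.observe(),env.grip_point_offset)
for cam in("scene","side"):
    im,d=env.read_camera(cam); save(cam+"0.png",im); np.savez("pics/"+cam+"0.npz",im=im,d=d)
    for l in("reel","stand","drip_tray","jar_1","pot_p1","secateurs"):
        for m in env.masks_of(cam,l):
            p=cloud(cam,m["pixels"],d)
            print(cam,l,round(m["confidence"],2),np.round(m["centre"]),m["pixels"].sum(),np.median(p,0),np.percentile(p,2,0),np.percentile(p,98,0))
E
```

```text
pics
{'clock': 0.0, 'qpos': array([-1.361,  0.592,  0.048,  1.61 , -0.033,  0.943, -0.034]), 'qd': array([-0.001, -0.   , -0.001, -0.   , -0.001,  0.001,  0.001]), 'joint_torque': array([ -0.   , -54.868,   1.547, -19.812,   0.009,   0.009,  -0.   ]), 'tcp_pos': array([0.217, 0.691, 0.23 ]), 'eef_rot': array([-0.   ,  0.151,  0.988, -0.001]), 'ft_force': array([-0.174,  0.149, -0.167]), 'ft_torque': array([-0.037,  0.052, -0.018]), 'opening': 0.08581122485238832} 0.0187
scene reel 0.88 [340. 232.] 1801 [0.619 0.008 0.063] [ 0.581 -0.027  0.003] [0.668 0.065 0.082]
scene reel 0.86 [363. 365.] 1535 [ 0.471 -0.319  0.053] [ 0.443 -0.349  0.001] [ 0.507 -0.277  0.063]
scene reel 0.85 [346. 294.] 1147 [ 0.535 -0.15   0.059] [ 0.508 -0.173  0.012] [ 0.579 -0.107  0.073]
scene stand 0.85 [347. 312.] 982 [ 0.53  -0.152  0.01 ] [ 0.488 -0.194 -0.   ] [ 0.598 -0.084  0.125]
scene drip_tray 0.86 [261. 189.] 9409 [0.543 0.268 0.004] [ 0.39   0.109 -0.003] [0.679 0.383 0.055]
scene jar_1 0.65 [407. 265.] 1003 [ 0.689 -0.161  0.08 ] [ 0.671 -0.179  0.008] [ 0.725 -0.125  0.093]
scene pot_p1 0.84 [
[... 390 characters left out ...]
 0.59 [339. 310.] 1702 [ 0.532 -0.151  0.044] [ 0.505 -0.174  0.013] [ 0.579 -0.105  0.071]
side stand 0.56 [343. 330.] 1341 [ 0.533 -0.151  0.01 ] [ 0.486 -0.193  0.002] [ 0.597 -0.084  0.125]
side stand 0.18 [292. 398.] 2451 [ 0.378 -0.28   0.015] [ 0.309 -0.359  0.   ] [ 0.421 -0.191  0.02 ]
side drip_tray 0.6 [247. 230.] 7976 [0.536 0.273 0.013] [ 0.389  0.106 -0.001] [0.676 0.382 0.053]
side jar_1 0.97 [412. 281.] 1554 [ 0.684 -0.163  0.061] [ 0.669 -0.18   0.002] [ 0.724 -0.124  0.091]
side pot_p1 0.95 [240. 293.] 760 [ 0.397 -0.008  0.038] [ 0.372 -0.028  0.007] [0.423 0.027 0.053]
side secateurs 0.6 [294. 397.] 2334 [ 0.376 -0.28   0.016] [ 0.309 -0.359  0.002] [ 0.419 -0.192  0.02 ]
```

```bash
python3 - <<'E'
from h import *
s=np.load("pics/scene0.npz")["im"]; t=np.load("pics/side0.npz")["im"]
save("a.png",s)
c=lambda i,u,v:cv2.resize(i[v-50:v+50,u-33:u+33],None,fx=6,fy=6,interpolation=cv2.INTER_CUBIC)
save("b.png",np.hstack([c(s,347,290),c(t,342,305)]))
E
```

```text
(no output)
```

View pics/a.png

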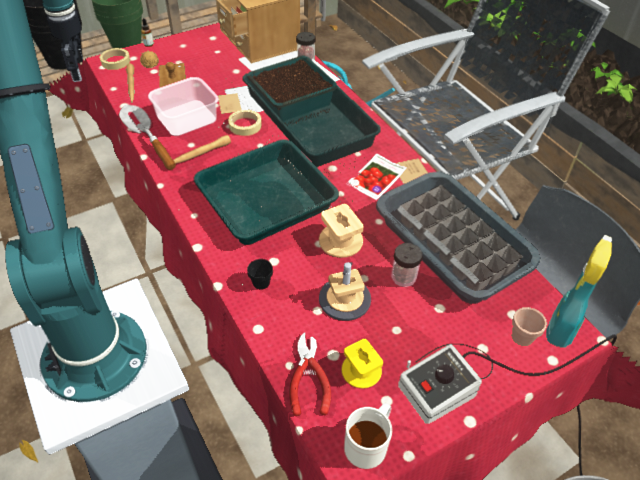

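View pics/b.png

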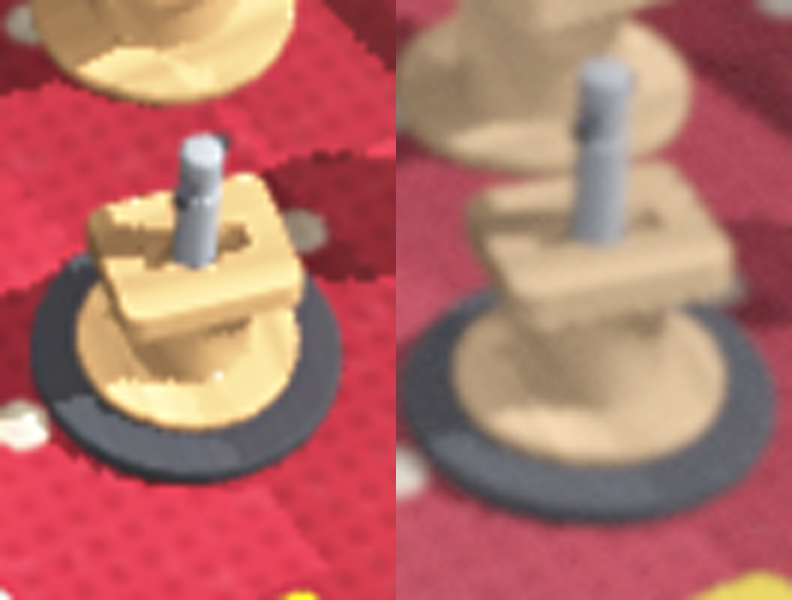

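```bash
python3 - <<'E'
from h import *
from scipy.optimize import least_squares
np.set_printoptions(precision=4,suppress=True)
for cam in("scene","side"):
    f=np.load(f"pics/{cam}0.npz"); d=f["d"]; im=f["im"].astype(int)
    m=np.ones(d.shape,bool); v,u=np.nonzero(d>0); P=world(cam,np.c_[u,v],d[v,u]); C=im[v,u]
    near=np.hypot(P[:,0]-.54,P[:,1]+.14)<.08; P=P[near];C=C[near];U=np.c_[u,v][near]
    grey=(C.max(1)-C.min(1)<40)
    foot=grey&(abs(P[:,2]-.01)<.005); q=P[foot,:2]
    h=cv2.convexHull(q.astype(np.float32)).reshape(-1,2)
    (c,r)=cv2.minEnclosingCircle(q.astype(np.float32)); print(cam,"foot",c,r,np.median(P[foot,2]))
    top=(~grey)&(abs(P[:,2]-.070)<.005)&(C[:,0]-C[:,2]<150); q=P[top,:2]
    # fit 70x56 rectangle boundary by maximising coverage of hull
    hl=cv2.convexHull(q.astype(np.float32)); R=cv2.minAreaRect(hl); print("head",top.sum(),R,np.median(P[top,2]))
    hi=(P[:,2]>.08); pp=P[hi]; print("post",hi.sum(),np.median(pp,0),pp[:,2].max())
    b=(abs(P[:,2]-.113)<.008); print(np.c_[P[b],C[b],U[b]])
o=env.observe();print(env.calibration("wrist")["camera_from_world"])
E
```

```text
scene foot (0.5421306490898132, -0.13522474467754364) 0.06159410625696182 0.009809059218923388
head 516 ((0.5448298454284668, -0.1364007592201233), (0.05992710217833519, 0.07108347862958908), 73.71076202392578) 0.06962374935777305
post 130 [ 0.5423 -0.1398  0.1137] 0.12999861407790192
[[  0.56    -0.1236   0.1133 134.      90.      98.     350.     262.    ]
 [  0.5616  -0.125    0.1138 141.      74.      83.     351.     262.    ]
 [  0.5586  -0.1296   0.117  110.      92.      98.     351.     263.    ]
 [  0.5581  -0.1305   0.1149 125.     108.     113.     351.     264.    ]
 [  0.5579  -0.1312   0.1123 174.     133.     142.     351.     265.    ]
 [  0.5399  -0.1349   0.1201 132.     136.     139.     345.     267.    ]
 [  0.5491  -0.1404   0.1206 205.     201.     209.     350.     267.    ]
 [  0.5391  -0.1326   0.1148 108.      99.     102.     344.     268.    ]
 [  0.5381  -0.1378   0.121  113.     114.     117.     345.     268.    ]
 [  0.541   -0.1374   0.1188 131.     132.     136.     346.     268.    ]
 [  0.5425  -0.139    0.1196 144.     146.     152.     347.    
[... 8063 characters left out ...]
.     174.     345.     277.    ]
 [  0.5463  -0.1414   0.1062 185.     182.     183.     346.     277.    ]
 [  0.528   -0.1429   0.111  168.     145.     123.     338.     278.    ]
 [  0.53    -0.1431   0.1105 126.     114.     104.     339.     278.    ]
 [  0.5306  -0.1453   0.1115 101.      99.     101.     340.     278.    ]
 [  0.5327  -0.1453   0.1108 116.     118.     124.     341.     278.    ]
 [  0.5391  -0.1395   0.1053 136.     138.     145.     342.     278.    ]
 [  0.542   -0.1414   0.1055 160.     162.     168.     344.     278.    ]]
[[ 0.2985  0.9544  0.     -0.7246]
 [ 0.9054 -0.2831  0.3163 -0.042 ]
 [ 0.3019 -0.0944 -0.9487  0.3803]
 [ 0.      0.      0.      1.    ]]
```

The candidates are the big pale reel at (341,230), the pale reel on the spindle at (346,294) and the yellow reel at (363,365). I pick the spindle reel: it is the smaller of the two pale ones, and the crop shows the post through it. The tray is the big empty one at (266,190). The head's long axis is at about -15° and the bar at about +31°, so I need roughly 0.8 rad of CCW turn.

```bash
cat >> h.py <<'E'
from scipy.spatial.transform import Rotation as Ro
def plan(target,ydeg):
    """shift (mm) in tool axes and turn (8deg units) to put TCP at target, tool down, tool y at heading ydeg (mod 180)"""
    o=env.observe(); q=o["eef_rot"]; R=Ro.from_quat([q[1],q[2],q[3],q[0]]); M=R.as_matrix()
    best=None
    for a in(ydeg,ydeg+180):
        a=np.deg2rad(a); y=np.array([np.cos(a),np.sin(a),0]); z=np.array([0,0,-1.]); G=np.c_[np.cross(y,z),y,z]
        w=Ro.from_matrix(M.T@G).as_rotvec(degrees=True)/8
        if best is None or np.linalg.norm(w)<np.linalg.norm(best): best=w
    sh=M.T@(np.array(target)-o["tcp_pos"])*1000
    print("t",round(o["clock"],2),"tcp",o["tcp_pos"].round(4),"yhead",np.degrees(np.arctan2(M[1,1],M[0,1])).round(2),"shift",sh.round(1),"turn",best.round(3),"F",o["ft_force"].round(1),"open",round(o["opening"],4),"q",o["qpos"].round(2))
E
python3 - <<'E'
from h import *
plan((.5425,-.136,.28),75)
c=np.linalg.inv(env.calibration("wrist")["camera_from_world"]);print(c[:3,3],c[:3,2])
E
```

```text
t 0.7 tcp [0.2169 0.6918 0.2314] yhead 72.59 shift [-558.3 -692.5  -48.7] turn [ 0.001  0.    -0.301] F [-0.4 -0.   0.2] open 0.0856 q [-1.36  0.59  0.05  1.61 -0.03  0.94 -0.03]
[0.13947557 0.71556961 0.37408313] [ 0.30189855 -0.09440534 -0.94865426]
```

Emit:
{"api": "apply_moves", "payload": {"rows": [[[-560,-690,-50],[0,0,-0.3],1],[[-560,-690,-50],[0,0,-0.3],1],[[-560,-690,-50],[0,0,-0.3],1],[[-560,-690,-50],[0,0,-0.3],1],[[-560,-690,-50],[0,0,-0.3],1],[[-560,-690,-50],[0,0,-0.3],1],[[-560,-690,-50],[0,0,-0.3],1],[[-560,-690,-50],[0,0,-0.3],1]]}}

```text
clock: 1.5
tcp_pos: [0.3649, 0.3188, 0.2543]
eef_rot: [0.0, 0.13, 0.991, 0.0]
ft_force: [0.8, 0.1, 0.5]
opening: 0.0854
```

```bash
python3 - <<'E'
from h import *
plan((.5425,-.136,.28),75)
E
```

```text
t 1.5 tcp [0.3649 0.3188 0.2543] yhead 75.01 shift [-289.2 -393.4  -25.9] turn [0.007 0.004 0.001] F [0.8 0.1 0.5] open 0.0854 q [-0.88  0.26  0.09  2.12 -0.03  0.76  0.53]
```

Emit:
{"api": "apply_moves", "payload": {"rows": [[[-289,-393,-26],[0,0,0],1],[[-289,-393,-26],[0,0,0],1],[[-289,-393,-26],[0,0,0],1],[[-289,-393,-26],[0,0,0],1],[[-289,-393,-26],[0,0,0],1],[[-289,-393,-26],[0,0,0],1],[[-289,-393,-26],[0,0,0],1],[[-289,-393,-26],[0,0,0],1]]}}

```text
clock: 2.3
tcp_pos: [0.5101, -0.0534, 0.2757]
eef_rot: [0.001, 0.131, 0.991, 0.0]
ft_force: [1.6, 0.1, -0.8]
opening: 0.0855
```

```bash
python3 - <<'E'
from h import *
plan((.5425,-.136,.28),75)
E
```

```text
t 2.3 tcp [ 0.5101 -0.0534  0.2757] yhead 75.0 shift [-52.7 -71.4  -4.3] turn [0.004 0.008 0.   ] F [ 1.6  0.1 -0.8] open 0.0855 q [-0.21  0.28  0.29  2.05 -0.1   0.83  1.44]
```

Emit:
{"api": "apply_moves", "payload": {"rows": [[[-53,-71,-4],[0,0,0],1],[[-53,-71,-4],[0,0,0],1],[[-53,-71,-4],[0,0,0],1],[[-53,-71,-4],[0,0,0],1],[[-53,-71,-4],[0,0,0],1]]}}

```text
clock: 2.8
tcp_pos: [0.5419, -0.1323, 0.2788]
eef_rot: [-0.0, 0.13, 0.992, 0.0]
ft_force: [0.1, 0.5, -0.5]
opening: 0.0856
```

```bash
python3 - <<'E'
from h import *
plan((.5425,-.136,.28),75)
cal=env.calibration("wrist"); im,d=env.read_camera("wrist"); save("w1.png",im); np.savez("pics/w1.npz",im=im,d=d,T=cal["camera_from_world"])
E
```

```text
t 2.8 tcp [ 0.5419 -0.1323  0.2788] yhead 75.09 shift [-1.5 -3.5 -1.2] turn [ 0.006 -0.007  0.011] F [ 0.1  0.5 -0.5] open 0.0856 q [-0.08  0.34  0.31  1.95 -0.13  0.87  1.61]
```

View pics/w1.png

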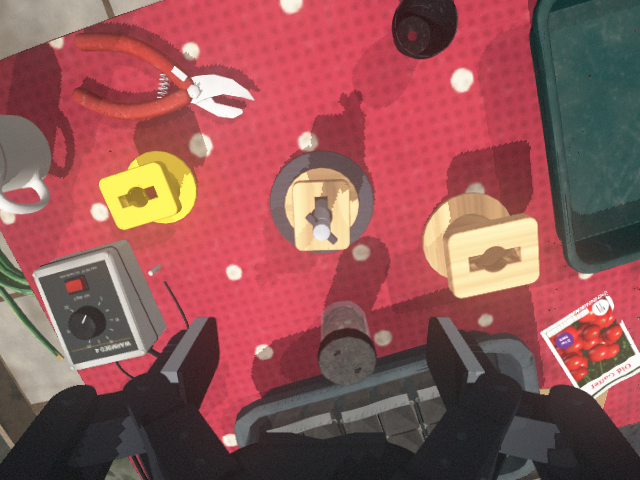

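The wrist view shows the pale reel's head at (322,215), square with the jaws, the post top at (321,231) and the bar crossing it diagonally. Next I measure the head, bar and post in this view.

```bash
python3 - <<'E'
from h import *
np.set_printoptions(precision=4,suppress=True)
f=np.load("pics/w1.npz");im=f["im"].astype(int);d=f["d"];cal=dict(env.calibration("wrist"));cal["camera_from_world"]=f["T"]
v,u=np.nonzero(d>0);ok=(abs(u-322)<60)&(abs(v-205)<60);v=v[ok];u=u[ok];P=world("wrist",np.c_[u,v],d[v,u],cal);C=im[v,u]
grey=C.max(1)-C.min(1)<40
top=~grey&(abs(P[:,2]-.07)<.005)&(C[:,1]>110);q=P[top,:2].astype(np.float32);print("head",top.sum(),cv2.minAreaRect(q),np.median(P[top,2]))
foot=grey&(abs(P[:,2]-.01)<.004);print("foot",cv2.minEnclosingCircle(P[foot,:2].astype(np.float32)))
t=P[:,2]>.121;print("posttop",t.sum(),P[t].mean(0))
b=grey&(abs(P[:,2]-.114)<.006);B=P[b]
r=cv2.minAreaRect(B[:,:2].astype(np.float32));print("bar",b.sum(),r)
c=np.array([.5425,-.1365]);far=np.hypot(*(B[:,:2]-c).T)>.0095;e=B[far,:2]-B[far,:2].mean(0);w=np.linalg.svd(e)[2][0];print(far.sum(),B[far].mean(0),np.degrees(np.arctan2(w[1],w[0])))
save("wc.png",cv2.resize(f["im"][160:270,260:385],None,fx=5,fy=5,interpolation=cv2.INTER_CUBIC))
E
```

```text
head 3018 ((0.5459429025650024, -0.1345445066690445), (0.05558224767446518, 0.07060271501541138), 77.16967010498047) 0.07012989723061061
foot ((0.545047402381897, -0.1341126710176468), 0.05933339521288872)
posttop 265 [ 0.5451 -0.1341  0.1255]
bar 179 ((0.5440889000892639, -0.1323104202747345), (0.03298793360590935, 0.010922462679445744), 32.01787567138672)
87 [ 0.5466 -0.133   0.1158] 29.620017216020813
```

View pics/wc.png

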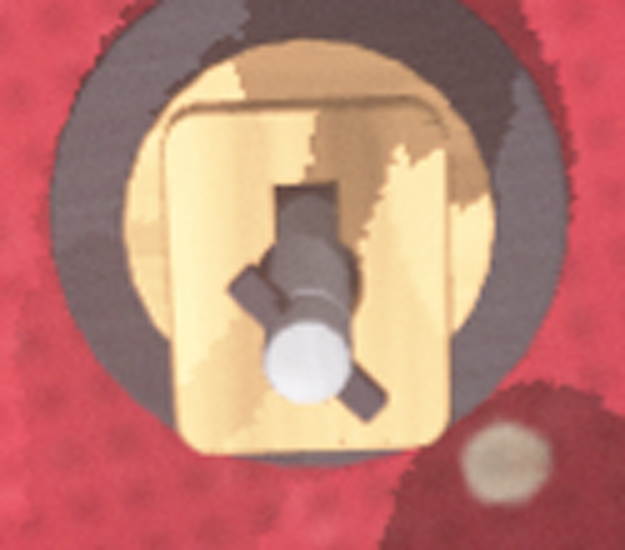

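```bash
python3 - <<'E'
from h import *
plan((.545,-.1343,.13),76.6)
E
```

```text
t 2.85 tcp [ 0.5419 -0.1319  0.2788] yhead 75.14 shift [ -3.8  -1.7 148.8] turn [ 0.006 -0.007 -0.183] F [-0.   0.5 -0.5] open 0.0854 q [-0.08  0.34  0.31  1.95 -0.13  0.87  1.61]
```

Emit:
{"api": "apply_moves", "payload": {"rows": [[[-4,-2,50],[0,0,-0.18],1],[[-4,-2,100],[0,0,-0.18],1],[[-4,-2,149],[0,0,-0.18],1],[[-4,-2,149],[0,0,-0.18],1],[[-4,-2,149],[0,0,-0.18],1],[[-4,-2,149],[0,0,-0.18],1]]}}

```text
clock: 3.45
tcp_pos: [0.5477, -0.1366, 0.1326]
eef_rot: [0.002, 0.118, 0.993, -0.0]
ft_force: [1.3, -1.1, 1.2]
opening: 0.0855
```

```bash
python3 - <<'E'
from h import *
np.set_printoptions(precision=4,suppress=True)
plan((.545,-.1343,.07),76.6)
cal=env.calibration("wrist"); im0,d=env.read_camera("wrist"); save("w2.png",im0);im=im0.astype(int)
v,u=np.nonzero(d>0);P=world("wrist",np.c_[u,v],d[v,u],cal);C=im[v,u]
near=np.hypot(P[:,0]-.545,P[:,1]+.134)<.07;P=P[near];C=C[near]
grey=C.max(1)-C.min(1)<40
top=~grey&(abs(P[:,2]-.07)<.004)&(C[:,1]>110);q=P[top,:2].astype(np.float32);print("head",top.sum(),cv2.minAreaRect(q),np.median(P[top,2]))
foot=grey&(abs(P[:,2]-.01)<.004);print("foot",cv2.minEnclosingCircle(P[foot,:2].astype(np.float32)))
t=abs(P[:,2]-.126)<.004;print("posttop",t.sum(),cv2.minEnclosingCircle(P[t,:2].astype(np.float32)))
print(cal["mtx"])
E
```

```text
t 3.45 tcp [ 0.5477 -0.1366  0.1326] yhead 76.49 shift [ 3.4  1.6 62.6] turn [ 0.003  0.034 -0.014] F [ 1.3 -1.1  1.2] open 0.0855 q [-0.    0.54  0.23  2.06 -0.22  0.56  1.72]
head 7183 ((0.5454614758491516, -0.13434070348739624), (0.05617000535130501, 0.06983570754528046), 77.04022979736328) 0.07012359284524103
foot ((0.5450195074081421, -0.1343318372964859), 0.059484537690877914)
posttop 854 ((0.5454539656639099, -0.13444627821445465), 0.008038023486733437)
[[366.3446   0.     322.2005]
 [  0.     366.3446 247.2456]
 [  0.       0.       1.    ]]
```

View pics/w2.png

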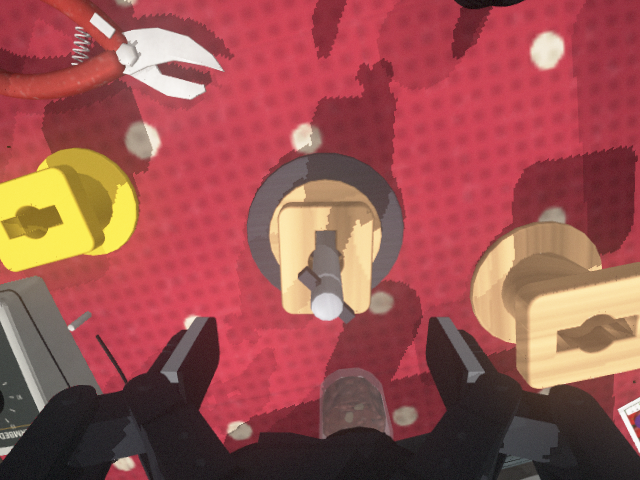

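Two wrist looks agree: axis at (0.545, -0.134), head side heading 77°, and the fingers symmetric about the image centre (322). The fingertips clear the big pale reel on the right at (550,320). Descending.

Emit:
{"api": "apply_moves", "payload": {"rows": [[[3,1,20],[0,0,-0.06],1],[[3,1,40],[0,0,-0.06],1],[[3,1,57],[0,0,-0.06],1],[[3,1,57],[0,0,-0.06],1],[[3,1,57],[0,0,-0.06],1],[[3,1,57],[0,0,-0.06],1]]}}

```text
clock: 4.1
tcp_pos: [0.5444, -0.1354, 0.075]
eef_rot: [0.002, 0.114, 0.993, -0.0]
ft_force: [-0.5, 1.5, 0.1]
opening: 0.085
```

```bash
python3 - <<'E'
from h import *
plan((.545,-.1343,.058),77)
E
```

```text
t 4.1 tcp [ 0.5444 -0.1354  0.075 ] yhead 76.91 shift [-0.2  1.2 17. ] turn [ 0.001  0.026 -0.011] F [-0.5  1.5  0.1] open 0.085 q [ 0.03  0.63  0.19  2.09 -0.26  0.44  1.75]
```

Emit:
{"api": "apply_moves", "payload": {"rows": [[[0,1,8],[0,0,0],1],[[0,1,14],[0,0,0],1],[[0,1,17],[0,0,0],1],[[0,1,17],[0,0,0],1],[[0,1,17],[0,0,0],1]]}}

```text
clock: 4.6
tcp_pos: [0.5431, -0.1341, 0.0558]
eef_rot: [-0.0, 0.114, 0.993, 0.0]
ft_force: [0.6, 0.3, -0.6]
opening: 0.0855
```

```bash
python3 - <<'E'
from h import *
plan((.545,-.1343,.058),77)
im,d=env.read_camera("side"); save("s2.png",cv2.resize(im[230:370,250:430],None,fx=4,fy=4,interpolation=cv2.INTER_CUBIC))
plan((.545,-.1343,.058),77)
E
```

```text
t 4.6 tcp [ 0.5431 -0.1341  0.0558] yhead 76.91 shift [-1.9  0.2 -2.2] turn [-0.    -0.003 -0.011] F [ 0.6  0.3 -0.6] open 0.0855 q [ 0.04  0.66  0.17  2.1  -0.26  0.41  1.76]
t 4.65 tcp [ 0.5432 -0.1342  0.056 ] yhead 76.91 shift [-1.8  0.3 -2. ] turn [-0.001 -0.001 -0.012] F [-0.6 -0.5  0.2] open 0.0852 q [ 0.04  0.66  0.17  2.1  -0.26  0.41  1.76]
```

View pics/s2.png

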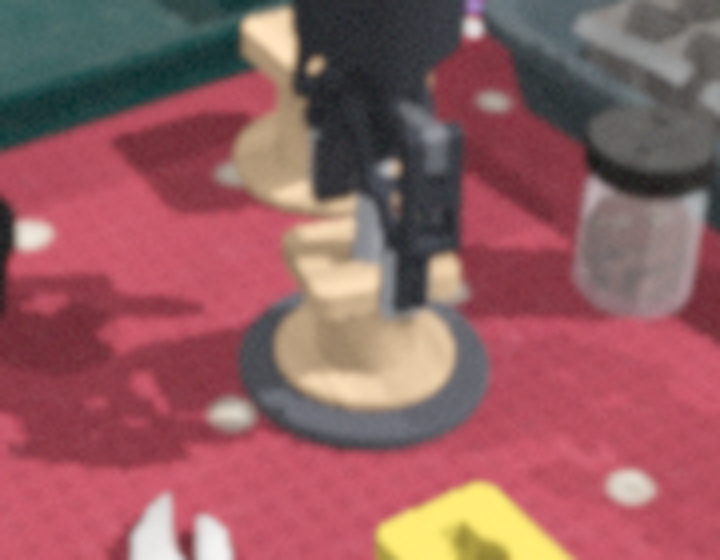

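Emit:
{"api": "apply_moves", "payload": {"rows": [[[-2,0,0],[0,0,0],0.45],[[-2,0,0],[0,0,0],0.45],[[-2,0,0],[0,0,0],0.38],[[-2,0,0],[0,0,0],0.34],[[-2,0,0],[0,0,0],0.32],[[-2,0,0],[0,0,0],0.3]]}}

```text
clock: 5.25
tcp_pos: [0.5452, -0.1343, 0.0562]
eef_rot: [0.0, 0.114, 0.993, 0.0]
ft_force: [-0.9, 0.6, 1.4]
opening: 0.0558
```

```bash
python3 - <<'E'
from h import *
plan((.545,-.1343,.056),77)
E
```

```text
t 5.25 tcp [ 0.5452 -0.1343  0.0562] yhead 76.93 shift [ 0.2 -0.1  0.2] turn [ 0.002  0.    -0.009] F [-0.9  0.6  1.4] open 0.0558 q [ 0.04  0.66  0.17  2.09 -0.26  0.41  1.76]
```

Emit:
{"api": "apply_moves", "payload": {"rows": [[[0,0,0],[0,0,0],-1],[[0,0,0],[0,0,0],-1],[[0,0,0],[0,0,0],-1],[[0,0,-3],[0,0,0],-1],[[0,0,-6],[0,0,0],-1],[[0,0,-8],[0,0,0],-1],[[0,0,-8],[0,0,0],-1]]}}

```text
clock: 5.95
tcp_pos: [0.5452, -0.1346, 0.0642]
eef_rot: [0.0, 0.114, 0.993, -0.0]
ft_force: [-0.4, 0.0, -2.0]
opening: 0.054
```

```bash
python3 - <<'E'
from h import *
plan((.545,-.1343,.096),77)
E
```

```text
t 5.95 tcp [ 0.5452 -0.1346  0.0642] yhead 76.91 shift [  0.3   0.3 -31.8] turn [-0.001  0.002 -0.011] F [-0.4  0.  -2. ] open 0.054 q [ 0.03  0.64  0.18  2.09 -0.26  0.43  1.76]
```

Emit:
{"api": "apply_moves", "payload": {"rows": [[[0,0,-7],[0,0,0],-1],[[0,0,-14],[0,0,0],-1],[[0,0,-21],[0,0,0],-1],[[0,0,-27],[0,0,0],-1],[[0,0,-29],[0,0,0],-1],[[0,0,-29],[0,0,0],-1]]}}

```text
clock: 6.55
tcp_pos: [0.5455, -0.1346, 0.0936]
eef_rot: [0.001, 0.114, 0.993, -0.0]
ft_force: [0.4, -0.6, -1.9]
opening: 0.0542
```

Emit:
{"api": "apply_moves", "payload": {"rows": [[[0,0,-1],[0,0,0],-1],[[0,0,-2],[0,0,0],-1],[[0,0,-3],[0,0,0],-1],[[0,0,-3],[0,0,0],-1]]}}

```text
clock: 6.95
tcp_pos: [0.5452, -0.1345, 0.096]
eef_rot: [-0.0, 0.114, 0.993, -0.0]
ft_force: [0.1, 0.0, -1.1]
opening: 0.0543
```

```bash
python3 - <<'E'
from h import *
plan((.545,-.1343,.098),77)
E
```

```text
t 6.95 tcp [ 0.5452 -0.1345  0.096 ] yhead 76.91 shift [ 0.2  0.2 -2. ] turn [-0.    -0.001 -0.011] F [ 0.1  0.  -1.1] open 0.0543 q [ 0.01  0.59  0.2   2.08 -0.24  0.49  1.74]
```

Emit:
{"api": "apply_moves", "payload": {"rows": [[[0,0,-1],[0,0,0],-1],[[0,0,-2],[0,0,0],-1],[[0,0,-2],[0,0,0],-1],[[0,0,-2],[0,0,0],-1]]}}

```text
clock: 7.35
tcp_pos: [0.545, -0.1345, 0.0977]
eef_rot: [-0.0, 0.114, 0.993, -0.0]
ft_force: [1.2, -0.6, -6.2]
opening: 0.0542
```

Emit:
{"api": "apply_moves", "payload": {"rows": [[[0,0,-1],[0,0,0],-1],[[0,0,-1],[0,0,0],-1],[[0,0,-1],[0,0,0],-1]]}}

```text
clock: 7.65
tcp_pos: [0.545, -0.1345, 0.0988]
eef_rot: [-0.0, 0.114, 0.993, -0.0]
ft_force: [1.4, 0.3, -7.4]
opening: 0.054
```

Emit:
{"api": "apply_moves", "payload": {"rows": [[[0,0,0],[0,0,-0.5],-1],[[0,0,0],[0,0,-1],-1],[[0,0,0],[0,0,-1.5],-1],[[0,0,0],[0,0,-2],-1],[[0,0,0],[0,0,-2],-1]]}}

```text
clock: 8.15
tcp_pos: [0.5447, -0.1345, 0.0989]
eef_rot: [-0.0, -0.025, 1.0, 0.0]
ft_force: [0.9, 0.1, -8.1]
opening: 0.0542
```

```bash
python3 - <<'E'
from h import *
plan((.545,-.1343,.098),121)
E
```

```text
t 8.15 tcp [ 0.5447 -0.1345  0.0989] yhead 92.91 shift [-0.3  0.2  0.9] turn [ 0.005 -0.005 -3.511] F [ 0.9  0.1 -8.1] open 0.0542 q [ 0.07  0.58  0.13  2.08 -0.15  0.49  1.93]
```

Turning well: lateral forces are small and the lift is steady.

Emit:
{"api": "apply_moves", "payload": {"rows": [[[0,0,0],[0,0,-0.5],-1],[[0,0,0],[0,0,-1],-1],[[0,0,0],[0,0,-1.5],-1],[[0,0,0],[0,0,-2],-1],[[0,0,0],[0,0,-2.2],-1],[[0,0,0],[0,0,-2.2],-1]]}}

```text
clock: 8.75
tcp_pos: [0.5453, -0.1345, 0.0996]
eef_rot: [0.0, -0.177, 0.984, 0.0]
ft_force: [1.0, 0.8, -2.1]
opening: 0.0537
```

Emit:
{"api": "apply_moves", "payload": {"rows": [[[0,0,0],[0,0,-0.3],-1],[[0,0,0],[0,0,-0.5],-1],[[0,0,0],[0,0,-0.5],-1]]}}

```text
clock: 9.05
tcp_pos: [0.5455, -0.1346, 0.0994]
eef_rot: [0.0, -0.213, 0.977, -0.0]
ft_force: [1.2, -0.1, -1.9]
opening: 0.0542
```

```bash
python3 - <<'E'
from h import *
plan((.545,-.1343,.098),121)
E
```

```text
t 9.05 tcp [ 0.5455 -0.1346  0.0994] yhead 114.54 shift [0.3 0.4 1.4] turn [-0.002  0.004 -0.807] F [ 1.2 -0.1 -1.9] open 0.0542 q [ 0.14  0.58  0.03  2.07 -0.03  0.49  2.19]
```

The resistance vanished at about 111°, as the bar snapped into the slot. I turn on to about 120° to centre the bar, then lift gently.

Emit:
{"api": "apply_moves", "payload": {"rows": [[[0,0,0],[0,0,-0.4],-1],[[0,0,0],[0,0,-0.7],-1],[[0,0,0],[0,0,-0.7],-1]]}}

```text
clock: 9.35
tcp_pos: [0.5452, -0.1346, 0.0991]
eef_rot: [0.0, -0.26, 0.966, 0.0]
ft_force: [0.2, 0.2, -2.7]
opening: 0.0542
```

Emit:
{"api": "apply_moves", "payload": {"rows": [[[0,0,-1],[0,0,0],-1],[[0,0,-2],[0,0,0],-1],[[0,0,-4],[0,0,0],-1],[[0,0,-6],[0,0,0],-1],[[0,0,-6],[0,0,0],-1]]}}

```text
clock: 9.85
tcp_pos: [0.5455, -0.1345, 0.1055]
eef_rot: [0.0, -0.26, 0.966, -0.0]
ft_force: [-0.1, 0.1, -2.3]
opening: 0.0538
```

Emit:
{"api": "apply_moves", "payload": {"rows": [[[0,0,-4],[0,0,0],-1],[[0,0,-8],[0,0,0],-1],[[0,0,-12],[0,0,0],-1],[[0,0,-16],[0,0,0],-1],[[0,0,-20],[0,0,0],-1],[[0,0,-24],[0,0,0],-1],[[0,0,-24],[0,0,0],-1]]}}

```text
clock: 10.55
tcp_pos: [0.5457, -0.1346, 0.1298]
eef_rot: [0.001, -0.26, 0.966, -0.0]
ft_force: [-0.5, -0.1, -1.7]
opening: 0.0542
```

Emit:
{"api": "apply_moves", "payload": {"rows": [[[0,0,-8],[0,0,0],-1],[[0,0,-16],[0,0,0],-1],[[0,0,-26],[0,0,0],-1],[[0,0,-36],[0,0,0],-1],[[0,0,-46],[0,0,0],-1],[[0,0,-56],[0,0,0],-1],[[0,0,-70],[0,0,0],-1],[[0,0,-90],[0,0,0],-1]]}}

```text
clock: 11.35
tcp_pos: [0.5443, -0.1343, 0.2194]
eef_rot: [-0.001, -0.26, 0.966, 0.0]
ft_force: [0.4, 0.5, -1.9]
opening: 0.0539
```

```bash
python3 - <<'E'
from h import *
plan((.545,-.1343,.22),121)
for cam in("scene","side"):
    im,d=env.read_camera(cam); save(cam+"3.png",im)
    for m in env.masks_of(cam,"drip_tray"):
        p=cloud(cam,m["pixels"],d); print(m["confidence"],np.round(m["centre"]),np.percentile(p,.5,0),np.percentile(p,99.5,0))
        r=p[(p[:,2]>.045)&(p[:,2]<.056),:2].astype(np.float32);print("rim",len(r),cv2.minAreaRect(r)); fl=p[(abs(p[:,2]-.003)<.004),:2].astype(np.float32);print("floor",cv2.minAreaRect(fl))
save("r3.png",cv2.resize(im[150:350,250:450],None,fx=3,fy=3))
E
```

```text
t 11.35 tcp [ 0.5443 -0.1343  0.2194] yhead 120.12 shift [-0.6 -0.3 -0.6] turn [ 0.009 -0.011 -0.11 ] F [ 0.4  0.5 -1.9] open 0.0539 q [ 0.16  0.4   0.01  1.99 -0.    0.75  2.26]
0.72 [265. 187.] [ 0.38413561  0.10367926 -0.00458417] [0.68197096 0.39047163 0.05636091]
rim 1465 ((0.535629153251648, 0.24792717397212982), (0.30425891280174255, 0.2905755937099457), 3.3313677310943604)
floor ((0.5334631204605103, 0.2854546308517456), (0.2732901871204376, 0.32359564304351807), 3.015848398208618)
0.75 [247. 230.] [ 0.38237071  0.10196123 -0.00136169] [0.68358256 0.39029555 0.05357312]
rim 1510 ((0.5334993600845337, 0.24675285816192627), (0.30168256163597107, 0.2864514887332916), 3.540835380554199)
floor ((0.5690615773200989, 0.31364840269088745), (0.3445078730583191, 0.37993350625038147), 3.7482712268829346)
```

View pics/side3.png

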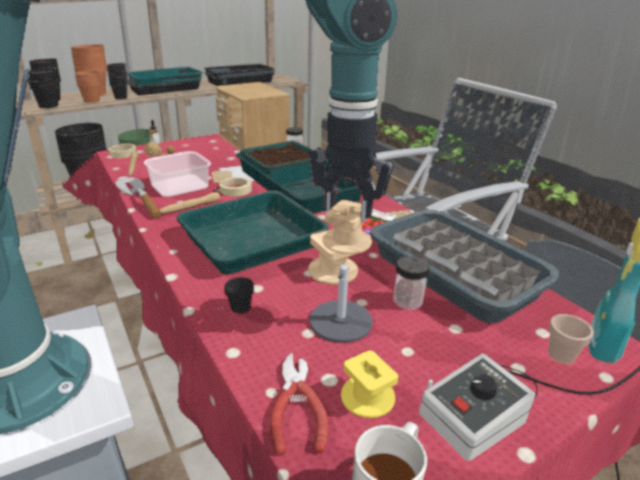

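The reel hangs upright below the gripper at (345,225), clear of the spindle, and the bystanders are untouched. The tray centre is (0.534, 0.247) from both cameras.

```bash
python3 - <<'E'
from h import *
plan((.5345,.247,.22),120)
E
```

```text
t 11.55 tcp [ 0.5453 -0.1346  0.2195] yhead 120.12 shift [-182.1  335.5   -0.6] turn [-0.005  0.006  0.014] F [ 0.2 -1.2 -2.3] open 0.0541 q [ 0.16  0.4   0.01  1.99 -0.    0.75  2.26]
```

Emit:
{"api": "apply_moves", "payload": {"rows": [[[-10,18,0],[0,0,0],-1],[[-30,55,0],[0,0,0],-1],[[-50,92,0],[0,0,0],-1],[[-70,129,0],[0,0,0],-1],[[-90,166,0],[0,0,0],-1],[[-110,203,0],[0,0,0],-1],[[-130,240,0],[0,0,0],-1],[[-150,277,0],[0,0,0],-1]]}}

```text
clock: 12.35
tcp_pos: [0.5348, 0.1817, 0.2178]
eef_rot: [-0.001, -0.26, 0.966, -0.0]
ft_force: [1.1, -0.9, -1.7]
opening: 0.0546
```

```bash
python3 - <<'E'
from h import *
plan((.5345,.247,.22),120)
E
```

```text
t 12.35 tcp [0.5348 0.1817 0.2178] yhead 120.12 shift [-32.5  56.7  -2.3] turn [ 0.002 -0.017  0.015] F [ 1.1 -0.9 -1.7] open 0.0546 q [-0.38  0.41 -0.04  1.98  0.02  0.75  1.67]
```

Emit:
{"api": "apply_moves", "payload": {"rows": [[[-16,28,0],[0,0,0],-1],[[-30,54,15],[0,0,0],-1],[[-32,56,50],[0,0,0],-1],[[-32,56,90],[0,0,0],-1],[[-32,56,120],[0,0,0],-1],[[-32,56,140],[0,0,0],-1],[[-32,56,150],[0,0,0],-1],[[-32,56,150],[0,0,0],-1]]}}

```text
clock: 13.15
tcp_pos: [0.5341, 0.2441, 0.0671]
eef_rot: [-0.002, -0.26, 0.966, -0.0]
ft_force: [-0.3, -0.4, -1.4]
opening: 0.054
```

```bash
python3 - <<'E'
from h import *
plan((.5345,.247,.048),120)
E
```

```text
t 13.15 tcp [0.5341 0.2441 0.0671] yhead 120.12 shift [-1.8  2.3 19.1] turn [ 0.001 -0.03   0.015] F [-0.3 -0.4 -1.4] open 0.054 q [-0.48  0.65 -0.04  2.02  0.05  0.47  1.54]
```

Emit:
{"api": "apply_moves", "payload": {"rows": [[[0,0,5],[0,0,0],-1],[[0,0,10],[0,0,0],-1],[[0,0,15],[0,0,0],-1],[[0,0,17],[0,0,0],-1],[[0,0,17],[0,0,0],-1]]}}

```text
clock: 13.65
tcp_pos: [0.5354, 0.2448, 0.052]
eef_rot: [-0.0, -0.26, 0.966, -0.0]
ft_force: [-0.3, -0.5, -1.8]
opening: 0.0544
```

Emit:
{"api": "apply_moves", "payload": {"rows": [[[0,0,1],[0,0,0],-1],[[0,0,1],[0,0,0],-1],[[0,0,1],[0,0,0],-1]]}}

```text
clock: 13.95
tcp_pos: [0.5356, 0.2449, 0.0512]
eef_rot: [0.0, -0.26, 0.966, 0.0]
ft_force: [0.2, 0.1, -1.6]
opening: 0.0545
```

Emit:
{"api": "apply_moves", "payload": {"rows": [[[0,0,1],[0,0,0],-1],[[0,0,2],[0,0,0],-1],[[0,0,2],[0,0,0],-1],[[0,0,2],[0,0,0],-1]]}}

```text
clock: 14.35
tcp_pos: [0.5355, 0.2448, 0.049]
eef_rot: [-0.0, -0.26, 0.966, -0.0]
ft_force: [0.2, -1.0, -2.6]
opening: 0.0541
```

Emit:
{"api": "apply_moves", "payload": {"rows": [[[0,0,1],[0,0,0],-1],[[0,0,1],[0,0,0],-1],[[0,0,1],[0,0,0],-1]]}}

```text
clock: 14.65
tcp_pos: [0.5356, 0.2449, 0.0487]
eef_rot: [0.0, -0.26, 0.966, 0.0]
ft_force: [-2.5, 0.3, 5.3]
opening: 0.0542
```

Floor contact is felt at about the expected height. Releasing.

Emit:
{"api": "apply_moves", "payload": {"rows": [[[0,0,0],[0,0,0],0.35],[[0,0,0],[0,0,0],0.5],[[0,0,0],[0,0,0],0.9],[[0,0,0],[0,0,0],0.9],[[0,0,0],[0,0,0],0.9]]}}

```text
clock: 15.15
tcp_pos: [0.5356, 0.2449, 0.048]
eef_rot: [-0.0, -0.26, 0.966, -0.0]
ft_force: [-0.1, -0.9, -0.2]
opening: 0.0811
```

Emit:
{"api": "apply_moves", "payload": {"rows": [[[0,0,-10],[0,0,0],0.9],[[0,0,-40],[0,0,0],0.9],[[0,0,-80],[0,0,0],0.9],[[0,0,-120],[0,0,0],0.9],[[0,0,-160],[0,0,0],0.9],[[0,0,-160],[0,0,0],0.9],[[0,0,-160],[0,0,0],0.9]]}}

```text
clock: 15.85
tcp_pos: [0.5361, 0.245, 0.2098]
eef_rot: [0.002, -0.26, 0.966, 0.0]
ft_force: [-0.7, 0.7, -0.4]
opening: 0.0814
```

```bash
python3 - <<'E'
from h import *
np.set_printoptions(precision=4,suppress=True)
plan((.5345,.247,.2),120)
for cam in("scene","side","wrist"):
    cal=env.calibration(cam); im,d=env.read_camera(cam); save(cam+"4.png",im)
    v,u=np.nonzero(d>0);P=world(cam,np.c_[u,v],d[v,u],cal);n=(np.hypot(P[:,0]-.535,P[:,1]-.246)<.06)&(abs(P[:,2]-.062)<.006)
    r=cv2.minAreaRect(P[n,:2].astype(np.float32)); A=np.c_[P[n,:2],np.ones(n.sum())]; k=np.linalg.lstsq(A,P[n,2],rcond=None)[0]; print(cam,"head",n.sum(),r,"z",np.median(P[n,2]),"tilt",k[:2])
    if cam!="wrist":
        for l in("jar_1","pot_p1","secateurs","drip_tray"):
            for m in env.masks_of(cam,l)[:1]:
                p=cloud(cam,m["pixels"],d); print(l,np.round(m["centre"]),np.median(p,0))
                if l=="drip_tray": print("rim",cv2.minAreaRect(p[(p[:,2]>.045)&(p[:,2]<.056),:2].astype(np.float32)))
E
```

```text
t 15.85 tcp [0.5361 0.245  0.2098] yhead 120.11 shift [0.4 2.5 9.8] turn [-0.001  0.022  0.013] F [-0.7  0.7 -0.4] open 0.0814 q [-0.47  0.45 -0.05  1.94  0.03  0.75  1.56]
scene head 387 ((0.533825159072876, 0.24324843287467957), (0.07310998439788818, 0.060476962476968765), 33.729312896728516) z 0.06172591824789708 tilt [ 0.0049 -0.0002]
jar_1 [407. 265.] [ 0.6908 -0.1596  0.0779]
pot_p1 [261. 273.] [0.4015 0.014  0.0358]
secateurs [305. 374.] [ 0.3833 -0.2713  0.0147]
drip_tray [276. 186.] [0.5406 0.2673 0.0056]
rim ((0.5349838733673096, 0.24779239296913147), (0.3033672571182251, 0.28917011618614197), 3.4426019191741943)
side head 328 ((0.5326364636421204, 0.2426186203956604), (0.071993887424469, 0.05992639437317848), 28.73245620727539) z 0.06142945392405513 tilt [-0.0003  0.0169]
jar_1 [413. 280.] [ 0.6842 -0.1634  0.0618]
pot_p1 [237. 294.] [ 0.3967 -0.0052  0.0377]
secateurs [300. 402.] [ 0.3766 -0.2801  0.0156]
drip_tray [238. 231.] [0.5243 0.2677 0.0183]
rim ((0.5335492491722107, 0.247719869017601), (0.30169129371643066, 0.2853946089744568), 3.130913257598877)
wrist head 4803 ((0.5359064340591431, 0.24466164410114288), (0.07035891711711884, 0.056142646819353104), 30.12482261657715) z 0.06210063291279688 tilt [0.002  0.0002]
```

View pics/scene4.png

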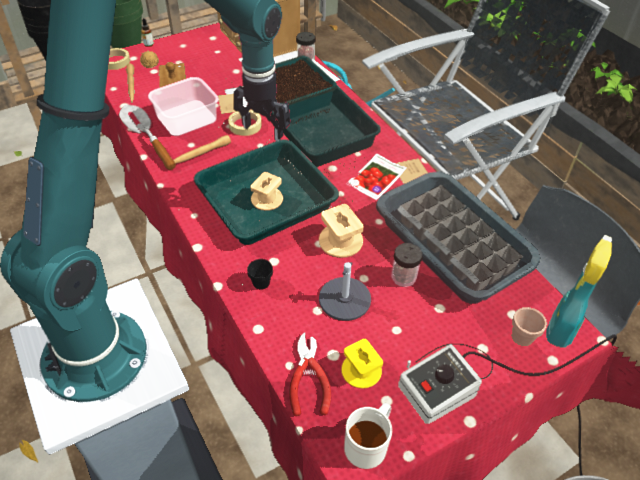

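The reel stands upright in the middle of the tray at (267,190), head top at z = 0.062 m as expected. The gripper is clear and the bystanders are where they were.

```bash
python3 -c "
from bench import env
print(env.close_job())"
```

```text
the job is handed in; nothing more can be done
None
```

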